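# Load the reference tile into the colour reader on a lifter blade

## Task

Pick up the orange-handled lifter with the round white reference tile lying loose on its blade, carry it level to the colour reader, and gently push the reader's blue spring shoe part of the way back with the blade's nose; then lower the tile flat into the round nest and draw the blade out from under it. Finally stand the lifter back on the open worktop, clear of the reader; never touch the tile with the gripper, never tip it or force the shoe against its end stop, and leave everything else alone.

Things in the scene. Friction and masses are not known exactly. Their poses are not given: they have to be found in the camera images.
- lifter: Flat aluminium blade, 30 mm wide, 4 mm thick, with an upright orange grip; stands on the worktop by itself, blade flat. 0.12 kg. Origin: underside, below the grip's axis; x along the blade to its nose, z up. Blade from x = -20 to 128 mm; grip 30 mm (x) by 24 mm (y), up to 70 mm above the underside.
- nose (a point): Middle of the lifter's nose face (22 mm wide), at (128, 0, 2) mm in the lifter's frame; axes as the lifter's.
- tile: Round white reference tile in a steel mount: disc of 52 mm diameter, 10 mm thick, about 0.07 kg; origin at the centre of its underside, z up. At the start it lies loose on the lifter's blade, centre 90 mm ahead of the grip's axis (give or take 3 mm), so about 38 mm behind the nose. Only friction holds it.
- reader: Colour reader, fixed on the worktop: grey base 182 x 90 mm, white display housing 84 mm high from x = 82 mm on. Origin at the base's underside; x from the open end, where the blade enters, to the housing; z up. Between them an aluminium cradle with a round nest, clamped up to 25 mm either way along x, differently each time: its shift is NOT measured, find it by touch.
- nest (a point): Point on the reader at (0, 0, 40) mm: the nest's centre if the cradle's shift were 0; the real nest is shifted along x. Seat: two ledges, tops at z = 40 mm, slot 38 mm wide between them, floor of the slot z = 18 mm. Round it black walls of 28 mm radius, chamfered, tops z = 44.5 mm: the tile drops in when its centre is within 3 mm of the nest's.
- entry (a point): Point on the reader at (-36, 0, 40) mm: the slot's open end for shift 0. Come in along +x with the blade's top at z = 47 to 52 mm: the tile clears the walls, the nose passes under the shoe's lip. Once the tile is over the nest, lower the blade, pressing on the shoe all the while: the tile stays on the ledges. With its top below z = 38 mm, draw the blade out along -x.
- shoe_front (a point): Point on the reader at (30, 0, 40) mm: front face of the free blue spring shoe for shift 0 (30 mm behind the nest centre, 34 mm wide, z = 24 to 57 mm; lip at z = 53 to 57 mm reaches 7 mm to the entry). It yields at 2.4 N plus 0.6 N per mm, hard stop after 11.5 mm (9.3 N; keep below 15 N). Pushed back 8 mm (7 N) by the nose, a tile 38 mm behind the nose is over the nest.
- tape: Bystander: roll of white label tape lying flat, 68 mm across, 18 mm high; origin under its centre.
- notebook: Bystander: black notebook lying flat, 108 x 154 x 17 mm; origin under its centre.
- brown_bottle: Bystander: small brown bottle with a white cap, 43 mm across, 96 mm high, in the fixed shallow tray (walls 37 mm high) left of the reader; origin under its centre.
- flask: Bystander: conical glass flask, 91 mm across, 152 mm high, in the tray; origin under its centre.
- small_beaker: Bystander: small glass beaker, 55 mm across, 65 mm high, standing left on the worktop; origin under its centre.
Things that resemble listed ones, but are neither listed nor needed, are in the scene too. Of the things that look like the tile, the smaller one is meant.

How it is judged:
By the outcome, as a careful person would: the job done as asked, in the order asked, and still so for the second after the job is handed in, with the robot touching nothing.
It also fails if it takes over 69 s, if anything falls off the work surface, if the arm or the gripper's body presses on something with over 40 N, if the wrist force passes 120 N, or if a joint passes its speed limit or range.

## Robot

A 6-joint arm with a two-finger parallel gripper is mounted at the origin on a cart in front of the work surface, level with it; the furniture and walls round the work are solid. World frame = base frame: x ahead of the robot, y to its left, z up, the work surface at z = 0. Lengths are in mm, angles in degrees, forces in N, time in s.
With the tool pointing down it reaches from about 350 to 850 mm from the base axis. Payload 8.1 kg.
Tool frame: the origin (TCP) lies midway between the tips of the shut fingers; the grasp point (between the pads) lies 19 mm behind it (r.pinch_z is the distance from the TCP to the grasp point, in mm); z points along the fingers, y is the line along which they close (so a half turn about z gives the same grasp; the last joint's range is limited). The gripper opens to 85 mm and grips with 20 to 120 N. Pads are 22 mm wide; open, the fingers measure 114 mm over their backs; the gripper's body (76 mm by 85 mm) begins 54 mm behind the grasp point. The pads swing forward as they close: fully open they stand 13 mm farther back than shut.
Start: joints at [67.414, 7.471, 85.268, -0, 87.261, -4.893], TCP at [182.328, 571.631, 231.292] pointing down, gripper open.
Joint ranges: [-169.43, 169.43], [-51.17, 129.36], [1.28, 143.12], [-76.62, 256.62], [0, 156.53], [-152.29, 152.29]. Speed limits (degrees/s): [136.94, 136.94, 159.86, 180, 180, 180].

## Interface

Orientations are given as [roll, pitch, yaw] about the fixed x, y, z axes, in that order (R = Rz(yaw) Ry(pitch) Rx(roll)).
In Python, from bench import sensors, optics, job, r gives the robot as it stands.
- The arm moves only by the tool play_rows, never from a script. Its argument "motion" is a list that holds one entry, the list of rows, each a list of 6 numbers: the shift along the tool's x, y, z in cm, then the turn, a rotation vector about the tool's x, y, z in degrees. In form: [[[x, y, z, ax, ay, az], ...]]. A call has 1 to 5 rows; each row is the pose to reach, as a shift and turn from the pose commanded when the call began, along the tool's axes at that moment; what a row does not reach only later rows make up. A row lasts 1/10 s, in which the tool goes at most 50 mm and 8.59 degrees, less where a joint would pass 70% of its speed; a pose out of reach is approached as far as the arm can. A call with a gripper value outside its range is refused whole. "jaw" is the opening, from 0 (shut) to 1 (fully open), set as the call begins (left out, the last holds). The fingers move at their own pace and stop on an object; "squeeze" is the grip in N (left out, the last holds). Time passes only in rows, so rows that repeat a pose let the fingers close. It gives the time, the measured TCP pose, the force, the opening and the grip force at its end, in the units of the state.
- sensors.sense(): the state, without advancing time (a new reading comes with each control period).
- optics.snapshot(name): name is "scene" or "top"; returns a dict with "pixels" (480x640x3 uint8, red, green, blue), "mtx" (3x3 intrinsics, pixels), "k1" (the pictures are not rectified: a ray, as slopes to the right and down, at radius r is drawn at 1 + k1 r^2 times it, then the intrinsics apply), "R" (3x3) and "t" (3): a world point X has camera coordinates R X + t. Camera axes: x right, y down, z forward; pixel columns grow to the right and rows downward; lengths in mm; the calibration is good to about 2 mm. A picture is of the moment at which its call begins. There is no depth.
- job.hand_in(): hands the job in; it is judged then, once.
The state is a dict: "time": time; "joint_pos": joint angles; "qd": joint speeds; "joint_efforts": joint torques, N m; "tool_pos": TCP position; "tcp_rot": TCP orientation; "ft_force": force on the tool from outside, world axes, zero at the start; "wrist_torque": the same for the moment, N m; "finger_gap": finger opening in mm; "grip_force": force on a finger pad.
Only numpy, scipy, OpenCV 4.12 (cv2) and the standard library are available. Lean on these libraries where they do the work, as an engineer would, in place of code of your own. Each camera call takes 0.05 s, during which the arm holds its last target. There are 200 camera calls.

## Working session

There is one attempt and no reset: what is moved stays moved. The work goes in short steps, Python scripts to look and compute and a tool call to move; the robot and the scene stay as the last step left them, time stands still between calls to the robot, and variables do not carry over. Pictures are saved under pics/ and viewed, at most 10 in all, crops included, and the job is handed in when it is done.

Besides the shell and the picture viewer there is one more tool, called after "Request:" in YAML: its name, and indented under it one key for each argument. play_rows: Moves the arm, as the interface text tells. Its arguments: {"type":"object","properties":{"motion":{"type":"array","items":{"type":"array","items":{"type":"array","items":{"type":"number"}}}},"jaw":{"type":"number"},"squeeze":{"type":"number"}},"required":["motion"]}

```bash
mkdir -p pics; ls; python3 - <<'E'
from bench import sensors, optics, job, r
import cv2
s=sensors.sense();print(s, r.pinch_z)
for n in("scene","top"):
    d=optics.snapshot(n);cv2.imwrite(f"pics/{n}0.png",d["pixels"][:,:,::-1]);print(n,d["mtx"],d["k1"],d["R"],d["t"])
E
```

```text
pics
{'time': 0.0, 'joint_pos': array([ 6.74128201e+01,  7.51609384e+00,  8.53278483e+01,  1.53151960e-03,
        8.72617253e+01, -4.89389836e+00]), 'qd': array([-0.14599227, -0.08470296, -0.05366881,  0.07855594,  0.12725468,
       -0.00123162]), 'joint_efforts': array([ 1.99149408e-04, -5.69406581e+01, -5.00542653e+01, -1.61607145e-04,
        1.49237568e-02, -2.85123626e-06]), 'tool_pos': array([182.12266179, 571.12556157, 230.24786963]), 'tcp_rot': array([-1.79894848e+02, -1.05386321e-02,  1.62306634e+02]), 'ft_force': array([ 0.38207852, -0.6485797 ,  0.55837276]), 'wrist_torque': array([ 0.03101972,  0.02506084, -0.00519574]), 'grip_force': 0.0, 'finger_gap': 84.82110288389593} 18.700000000000003
scene [[579.61089408   0.         316.73579599]
 [  0.         579.61089408 234.98772381]
 [  0.           0.           1.        ]] 0.00010069533314268013 [[-0.99701152 -0.07707628 -0.0052226 ]
 [-0.06572054  0.88176943 -0.46707973]
 [ 0.0406059  -0.46534064 -0.88419978]] [ 555.49058956  -75.37710625 1516.47705643]
top [[515.89418554   0.         323.43342836]
 [  0.         515.89418554 237.04232376]
 [  0.           0.           1.        ]] -0.04809710832761369 [[ 0.00594337 -0.99997907 -0.00255769]
 [-0.99058454 -0.00553766 -0.13679035]
 [ 0.13677332  0.0033466  -0.99059672]] [ 131.3192199   577.29539088 1184.97581832]
```

View pics/scene0.png

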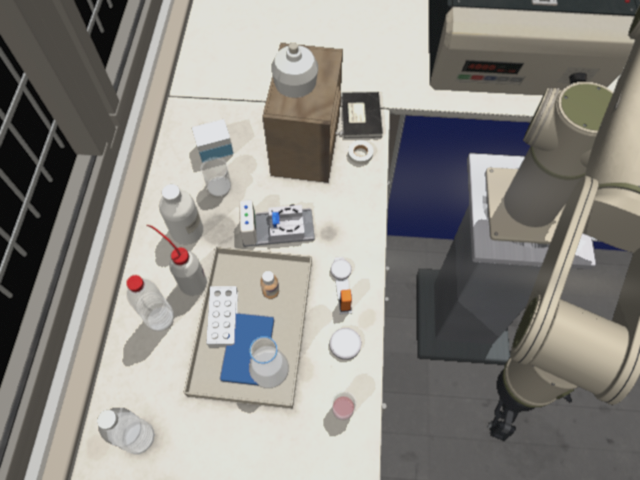

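View pics/top0.png

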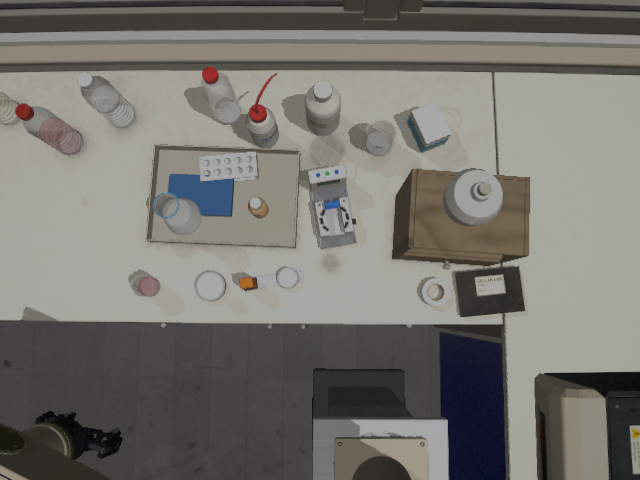

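```bash
cat > h.py <<'E'
import numpy as np, cv2
from bench import sensors, optics
def ray(d,px):
    p=np.asarray(px,float); s0=(p-d["mtx"][:2,2])/np.array([d["mtx"][0,0],d["mtx"][1,1]]); s=s0.copy()
    for _ in range(10): s=s0/(1+d["k1"]*(s@s))
    return -d["R"].T@d["t"], d["R"].T@np.array([s[0],s[1],1])
def onz(d,px,z):
    c,v=ray(d,px); return c+v*(z-c[2])/v[2]
def tri(da,pa,db,pb):
    ca,va=ray(da,pa);cb,vb=ray(db,pb)
    k=np.linalg.lstsq(np.c_[va,-vb],cb-ca,rcond=None)[0]
    A=ca+va*k[0];B=cb+vb*k[1]; return (A+B)/2,np.linalg.norm(A-B)
def orange(d):
    h=cv2.cvtColor(d["pixels"],cv2.COLOR_RGB2HSV)
    return ((h[...,0]>4)&(h[...,0]<20)&(h[...,1]>200)&(h[...,2]>90)).astype(np.uint8)
E
python3 - <<'E'
from h import *
dt=optics.snapshot("top");ds=optics.snapshot("scene")
for n,d in(("top",dt),("scene",ds)):
    m=orange(d);k,l,st,c=cv2.connectedComponentsWithStats(m)
    for i in range(1,k):
        if st[i,4]>15: print(n,st[i],c[i],onz(d,c[i],70)[:2],onz(d,c[i],40)[:2])
a=cv2.resize(dt["pixels"][145:305,230:370],None,fx=3.6,fy=3.6,interpolation=cv2.INTER_CUBIC)
b=cv2.resize(ds["pixels"][190:320,230:370],None,fx=4.5,fy=4.5,interpolation=cv2.INTER_CUBIC)
cv2.imwrite("pics/c1.png",a[:,:,::-1]);cv2.imwrite("pics/c2.png",b[:,:,::-1])
E
```

```text
(no output)
```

View pics/c1.png

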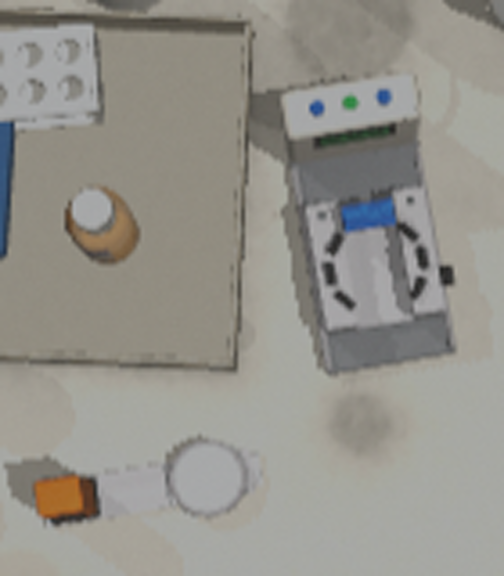

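View pics/c2.png

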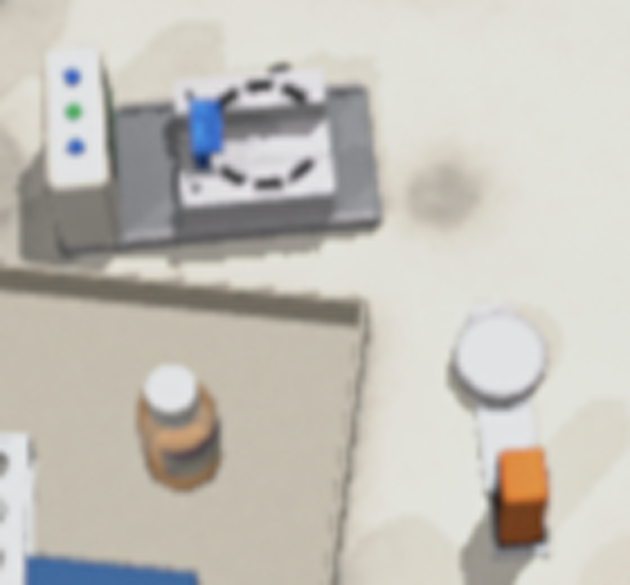

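```bash
cat > m.py <<'E'
from h import *
dt=optics.snapshot("top");ds=optics.snapshot("scene")
T=lambda u,v:np.array([(u+.5)/3.6-.5+230,(v+.5)/3.6-.5+145])
S=lambda u,v:np.array([(u+.5)/4.5-.5+230,(v+.5)/4.5-.5+190])
np.set_printoptions(precision=1,suppress=True)
for n,z,t,s in [("grip",70,(60,496),(523,476)),("tile",14,(207,477),(500,357)),
 ("hFL",84,(288,140),(108,180)),("hFR",84,(419,118),(97,50)),("hBL",84,(283,95),(50,188)),("hBR",84,(413,76),(48,50)),
 ("baseL",18,(331,374),(378,228)),("baseR",18,(455,350),(366,88)),
 ("nose",4,(262,465),(487,310)),("led blue/green mid",84,(350,103),(73,112))]:
    print(n,onz(dt,T(*t),z)[:2],onz(ds,S(*s),z)[:2],*tri(dt,T(*t),ds,S(*s)))
for n,f,d,P in [("ringT",T,dt,[(345,301),(330,275),(337,243),(406,231),(423,258),(419,290),(403,308)]),("ringS",S,ds,[(230,97),(261,85),(294,94),(304,168),(269,184),(232,176)])]:
    Q=np.array([onz(d,f(*p),44.5)[:2] for p in P]);A=np.c_[2*Q,np.ones(len(Q))];x=np.linalg.lstsq(A,(Q**2).sum(1),rcond=None)[0]
    print(n,x[:2],np.sqrt(x[2]+x[:2]@x[:2]))
print([onz(dt,T(*p),57)[:2] for p in [(342,207),(392,200),(347,230),(397,222)]])
print([onz(ds,S(*p),57)[:2] for p in [(193,103),(218,100),(222,150),(198,153)]])
E
python3 m.py
```

```text
grip [466.4 310.7] [465.7 314.1] [466.1 311.6  64. ] 1.1478329159755405
tile [482.4 221.3] [480.9 223.1] [481.7 221.6  11. ] 1.7373283254218108
hFL [695.7 167.3] [695.9 167.2] [695.8 167.3  84.1] 0.20621046995912476
hFR [710.7  82.8] [712.3  87.2] [713.4  82.4  75.7] 0.9212920951323434
hBL [725.6 170.8] [726.2 174.3] [727.3 171.   77.7] 0.10186418241392345
hBR [738.7  86.6] [739.1  89.1] [740.   86.5  79.5] 0.06985065036429672
baseL [551.6 139. ] [553.2 151.3] [554.4 139.2  -5.6] 0.12096490880825299
baseR [568.2  56. ] [567.3  61.8] [568.8  55.4   7.5] 1.6880766671393648
nose [491.3 185.1] [489.7 190.5] [490.8 185.7  -5.8] 2.289124426514624
led blue/green mid [720.5 127.4] [720.2 127. ] [720.2 127.4  84.7] 0.2290151889064064
ringT [619.2 108.8] 31.254663695149073
ringS [620.  111.3] 31.26602719054709
[array([657.4, 132.2]), array([662.3,  99.4]), array([642.1, 128.9]), array([647.6,  96.1])]
[array([659.7, 101.2]), array([646.1,  98.3]), array([640.5, 129.7]), array([653.4, 132.5])]
```

Request:
play_rows:
  motion:
    - [[-5,-2.3,0.5,0,0,8],[-10,-4.6,1.5,0,0,16],[-14.5,-6.7,2.5,0,0,24],[-19,-8.7,3.5,0,0,32],[-23,-10.6,4.5,0,0,40]]
  jaw: 1

```text
time: 0.8
tool_pos: [365.1, 404.4, 187.9]
tcp_rot: [179.9, -0.0, 122.0]
ft_force: [0.8, 1.1, -1.0]
finger_gap: 85.3
grip_force: 0.0
```

```bash
cat > go.py <<'E'
# usage: go.py x y z toolyaw -> shift/turn in the tool frame (cm, deg)
import sys; from h import *
from scipy.spatial.transform import Rotation as Ro
s=sensors.sense(); p=s["tool_pos"]; R=Ro.from_euler("xyz",s["tcp_rot"],degrees=True)
x,y,z,w=map(float,sys.argv[1:5]); G=Ro.from_euler("xyz",[180,0,w],degrees=True)
print("t",s["time"],"pos",p.round(1),s["tcp_rot"].round(2),"F",s["ft_force"].round(2),"gap",round(s["finger_gap"],1),"grip",s["grip_force"])
print((R.inv().apply(np.array([x,y,z])-p)/10).round(2),(R.inv()*G).as_rotvec(degrees=True).round(2))
E
python3 go.py 466.2 312 150 100
```

```text
t 0.8 pos [365.1 404.4 187.9] [ 1.7995e+02 -1.0000e-02  1.2200e+02] F [ 0.85  1.06 -1.04] gap 85.3 grip 0.0
[-13.19   3.67   3.79] [ 5.0e-02 -2.0e-02  2.2e+01]
```

Request:
play_rows:
  motion:
    - [[-4,1.1,1,0,0,7],[-8,2.2,2,0,0,14],[-11,3.1,3,0,0,19],[-13.2,3.7,3.8,0,0,22],[-13.2,3.7,3.8,0,0,22]]

```text
time: 1.3
tool_pos: [466.9, 311.3, 148.4]
tcp_rot: [-179.9, 0.1, 100.0]
ft_force: [-0.8, 0.5, -0.4]
finger_gap: 85.5
grip_force: 0.0
```

```bash
python3 go.py 466.2 312 50 100; python3 - <<'E'
from h import *
for n,f,(x0,y0,x1,y1) in(("top",5,(200,220,320,330)),("scene",5,(310,230,400,340))):
    d=optics.snapshot(n);cv2.imwrite(f"pics/{n}1.png",cv2.resize(d["pixels"][y0:y1,x0:x1],None,fx=f,fy=f,interpolation=cv2.INTER_CUBIC)[:,:,::-1])
E
```

```text
t 1.3 pos [466.9 311.3 148.4] [-1.7990e+02  8.0000e-02  1.0003e+02] F [-0.85  0.55 -0.42] gap 85.5 grip 0.0
[ 0.1  -0.04  9.84] [-0.1   0.08  0.03]
```

View pics/scene1.png

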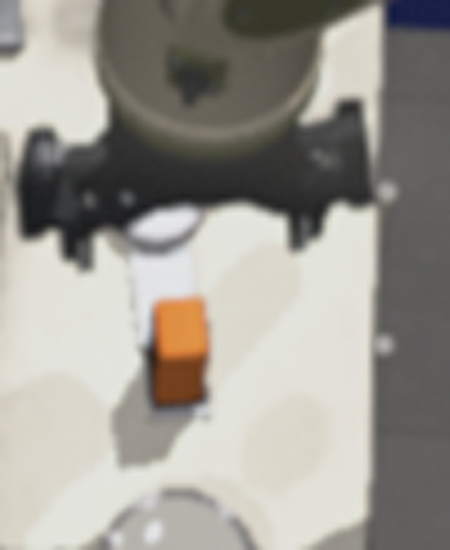

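Request:
play_rows:
  motion:
    - [[0,0,3,0,0,0],[0.1,0,6,0,0,0],[0.1,0,9,0,0,0],[0.1,0,11.2,0,0,0],[0.1,0,12,0,0,0]]

```text
time: 1.9
tool_pos: [463.1, 315.2, 27.6]
tcp_rot: [-179.8, 0.1, 100.4]
ft_force: [0.3, -0.3, -0.2]
finger_gap: 85.2
grip_force: 0.0
```

Request:
play_rows:
  motion:
    - [[0,0,0,0,0,0],[0,0,0,0,0,0],[0,0,0,0,0,0],[0,0,0,0,0,0],[0,0,0,0,0,0]]
  jaw: 0.4
  squeeze: 40

```text
time: 2.4
tool_pos: [466.2, 315.2, 30.9]
tcp_rot: [179.9, -0.0, 100.3]
ft_force: [0.3, -0.1, -0.3]
finger_gap: 34.0
grip_force: 0.0
```

```bash
python3 go.py 466.2 312 28 100; python3 - <<'E'
from h import *
d=optics.snapshot("scene");x0,y0,x1,y1=310,230,400,340
cv2.imwrite(f"pics/s2.png",cv2.resize(d["pixels"][y0:y1,x0:x1],None,fx=5,fy=5,interpolation=cv2.INTER_CUBIC)[:,:,::-1])
E
```

```text
t 2.4 pos [466.2 315.2  30.9] [ 1.7991e+02 -3.0000e-02  1.0031e+02] F [ 0.34 -0.09 -0.28] gap 34.0 grip 0.0
[-0.32 -0.06  0.29] [ 0.09 -0.03  0.31]
```

View pics/s2.png

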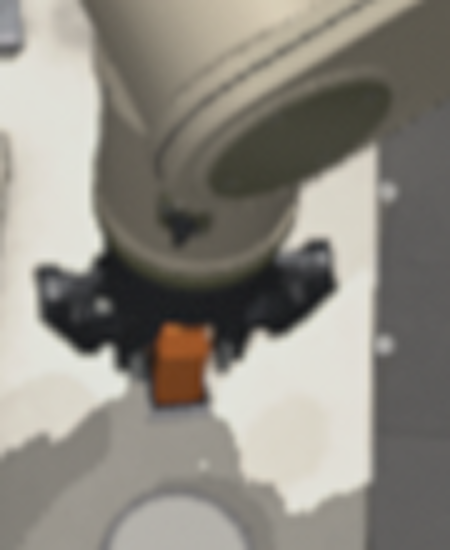

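Request:
play_rows:
  motion:
    - [[0,0,0.1,0,0,0],[0,0,0.1,0,0,0],[0,0,0.1,0,0,0],[0,0,0.1,0,0,0]]
  jaw: 0.3

```text
time: 2.85
tool_pos: [465.5, 314.8, 28.8]
tcp_rot: [-180.0, 0.0, 100.3]
ft_force: [0.6, -0.0, -0.2]
finger_gap: 25.9
grip_force: 0.0
```

Request:
play_rows:
  motion:
    - [[0,0,0,0,0,0],[0,0,0,0,0,0],[0,0,0,0,0,0],[0,0,0,0,0,0],[0,0,0,0,0,0]]
  jaw: 0.2
  squeeze: 50

```text
time: 3.35
tool_pos: [465.6, 315.0, 28.9]
tcp_rot: [180.0, -0.0, 100.3]
ft_force: [-0.2, 0.6, 0.6]
finger_gap: 23.5
grip_force: 49.4
```

```bash
python3 go.py 466.2 312 80 100
```

```text
t 3.35 pos [465.6 315.   28.9] [ 1.7999e+02 -1.0000e-02  1.0031e+02] F [-0.23  0.58  0.56] gap 23.5 grip 49.43709969520569
[-0.3   0.01 -5.11] [ 0.01 -0.01  0.31]
```

Request:
play_rows:
  motion:
    - [[0,0,-0.1,0,0,0],[0,0,-0.4,0,0,0],[0,0,-1.0,0,0,0],[0,0,-1.8,0,0,0],[0,0,-2.6,0,0,0]]

```text
time: 3.85
tool_pos: [465.6, 315.0, 55.8]
tcp_rot: [180.0, -0.0, 100.3]
ft_force: [-0.0, -0.1, -2.0]
finger_gap: 23.2
grip_force: 49.2
```

Request:
play_rows:
  motion:
    - [[0,0,-0.8,0,0,0],[0,0,-1.5,0,0,0],[0,0,-2.0,0,0,0],[0,0,-2.3,0,0,0],[0,0,-2.4,0,0,0]]

```text
time: 4.35
tool_pos: [465.7, 315.0, 79.3]
tcp_rot: [180.0, -0.0, 100.3]
ft_force: [0.6, 0.6, -2.2]
finger_gap: 23.6
grip_force: 49.2
```

```bash
cat > plan.py <<'E'
# plan.py x y z toolyaw N : smooth rows, calls of 5
import sys; from h import *
from scipy.spatial.transform import Rotation as Ro
s=sensors.sense(); p=s["tool_pos"]; w0=s["tcp_rot"][2]
x,y,z,w,N=map(float,sys.argv[1:6]); N=int(N)
dw=(w-w0+180)%360-180; print("t",s["time"],p.round(1),s["tcp_rot"].round(2),s["ft_force"].round(2),s["finger_gap"])
f=lambda i:(lambda u:u*u*(3-2*u))(i/N)
for c in range(0,N,5):
    R=Ro.from_euler("xyz",[180,0,w0+dw*f(c)],degrees=True); print([[*(R.inv().apply((np.array([x,y,z])-p)*(f(i)-f(c)))/10).round(2).tolist(),0,0,round(-dw*(f(i)-f(c)),1)] for i in range(c+1,min(c+6,N+1))])
E
python3 go.py 425.5 74 76 190.5; python3 plan.py 425.5 74 76 190.5 25;python3 - <<'E'
from h import *
d=optics.snapshot("top")
g=cv2.cvtColor(d["pixels"],cv2.COLOR_RGB2GRAY)[250:310,240:340]
print(cv2.HoughCircles(cv2.resize(g,None,fx=4,fy=4,interpolation=cv2.INTER_CUBIC),cv2.HOUGH_GRADIENT,1,60,param1=100,param2=15,minRadius=35,maxRadius=60))
m=orange(d);print(m.sum(), cv2.moments(m,True)["m10"]/max(m.sum(),1),cv2.moments(m,True)["m01"]/max(m.sum(),1))
E
```

```text
t 4.35 pos [465.7 315.   79.3] [ 1.7997e+02 -1.0000e-02  1.0031e+02] F [ 0.61  0.6  -2.23] gap 23.6 grip 49.19788062572479
[-22.99  -8.27   0.32] [ 3.000e-02  1.000e-02 -9.019e+01]
t 4.35 [465.7 315.   79.3] [ 1.7997e+02 -1.0000e-02  1.0031e+02] [ 0.61  0.6  -2.23] 23.585801264521653
[[-0.11, -0.04, 0.0, 0, 0, np.float64(-0.4)], [-0.42, -0.15, 0.01, 0, 0, np.float64(-1.6)], [-0.91, -0.33, 0.01, 0, 0, np.float64(-3.6)], [-1.58, -0.57, 0.02, 0, 0, np.float64(-6.2)], [-2.39, -0.86, 0.03, 0, 0, np.float64(-9.4)]]
[[-0.88, -0.49, 0.01, 0, 0, np.float64(-3.7)], [-1.86, -1.04, 0.03, 0, 0, np.float64(-7.9)], [-2.94, -1.64, 0.05, 0, 0, np.float64(-12.4)], [-4.09, -2.28, 0.06, 0, 0, np.float64(-17.3)], [-5.29, -2.95, 0.08, 0, 0, np.float64(-22.4)]]
[[-0.89, -1.12, 0.02, 0, 0, np.float64(-5.3)], [-1.79, -2.26, 0.04, 0, 0, np.float64(-10.6)], [-2.71, -3.4, 0.06, 0, 0, np.float64(-16.1)], [-3.61, -4.54, 0.08, 0, 0, np.float64(-21.4)], [-4.5, -5.66, 0.1, 0, 0, np.float64(-26.7)]]
[[-0.28, -1.35, 0.02, 0, 0, np.float64(-5.1)], [-0.55, -2.64, 0.04, 0, 0, np.float64(-10.0)], [-0.8, -3.84, 0.05, 0, 0, np.float64(-14.5)], [-1.03, -4.95, 0.07, 0, 0, np.float64(-18.7)], [-1.24, -5.93, 0.08, 0, 0, np.float64(-22.4)]]
[[0.16, -0.85, 0.01, 0, 0, np.float64(-3.2)], [0.29, -1.54, 0.02, 0, 0, np.float64(-5.8)], [0.39, -2.06, 0.03, 0, 0, np.float64(-7.7)], [0.45, -2.39, 0.03, 0, 0, np.float64(-9.0)], [0.47, -2.5, 0.03, 0, 0, np.float64(-9.4)]]
None
0 0.0 0.0
```

Request:
play_rows:
  motion:
    - [[-0.1,0,0,0,0,-0.4],[-0.4,-0.15,0,0,0,-1.6],[-0.9,-0.33,0,0,0,-3.6],[-1.6,-0.57,0,0,0,-6.2],[-2.4,-0.86,0,0,0,-9.4]]

```text
time: 4.9
tool_pos: [461.0, 289.3, 78.5]
tcp_rot: [-180.0, 0.0, 109.9]
ft_force: [0.3, 1.0, -2.3]
finger_gap: 23.5
grip_force: 49.2
```

Request:
play_rows:
  motion:
    - [[-0.9,-0.5,0,0,0,-3.7],[-1.9,-1.0,0,0,0,-7.9],[-2.9,-1.6,0,0,0,-12.4],[-4.1,-2.3,0,0,0,-17.3],[-5.3,-2.95,0,0,0,-22.4]]

```text
time: 5.4
tool_pos: [450.9, 229.1, 78.5]
tcp_rot: [-180.0, -0.0, 132.4]
ft_force: [0.0, 0.1, -2.0]
finger_gap: 23.0
grip_force: 49.2
```

Request:
play_rows:
  motion:
    - [[-0.9,-1.1,0,0,0,-5.3],[-1.8,-2.25,0,0,0,-10.6],[-2.7,-3.4,0,0,0,-16.1],[-3.6,-4.5,0,0,0,-21.4],[-4.5,-5.65,0,0,0,-26.7]]

```text
time: 5.9
tool_pos: [439.2, 157.8, 78.6]
tcp_rot: [-180.0, -0.0, 159.1]
ft_force: [-1.1, -1.2, -2.8]
finger_gap: 23.3
grip_force: 49.1
```

Request:
play_rows:
  motion:
    - [[-0.3,-1.3,0,0,0,-5.1],[-0.55,-2.6,0,0,0,-10],[-0.8,-3.8,0,0,0,-14.5],[-1.0,-4.95,0,0,0,-18.7],[-1.2,-5.9,0,0,0,-22.4]]

```text
time: 6.4
tool_pos: [429.0, 98.5, 78.6]
tcp_rot: [-180.0, -0.0, -178.6]
ft_force: [0.3, -0.0, -2.4]
finger_gap: 23.4
grip_force: 49.2
```

Request:
play_rows:
  motion:
    - [[0.15,-0.85,0,0,0,-3.2],[0.3,-1.5,0,0,0,-5.8],[0.4,-2.05,0,0,0,-7.7],[0.45,-2.4,0,0,0,-9.0],[0.45,-2.5,0,0,0,-9.4]]

```text
time: 6.9
tool_pos: [425.2, 73.7, 78.6]
tcp_rot: [-180.0, -0.0, -169.3]
ft_force: [0.3, 0.7, -2.1]
finger_gap: 23.9
grip_force: 49.1
```

```bash
python3 go.py 425.5 74 76 190.5; python3 - <<'E'
from h import *
a=optics.snapshot("top")["pixels"][140:330,280:390];b=optics.snapshot("scene")["pixels"][170:310,230:390]
f=lambda i,k:cv2.resize(i,None,fx=k,fy=k,interpolation=cv2.INTER_CUBIC)
a=f(a,3);b=f(b,2.85); h=max(a.shape[0],b.shape[0]); o=np.zeros((h,a.shape[1]+b.shape[1],3),np.uint8)
o[:a.shape[0],:a.shape[1]]=a;o[:b.shape[0],a.shape[1]:]=b
print(o.shape);cv2.imwrite("pics/e1.png",o[:,:,::-1])
E
```

```text
t 6.9 pos [425.2  73.7  78.6] [-1.7999e+02 -4.0000e-02 -1.6934e+02] F [ 0.33  0.66 -2.06] gap 23.9 grip 49.14647340774536
[-0.04  0.02  0.26] [-0.01 -0.04  0.16]
(570, 786, 3)
```

View pics/e1.png

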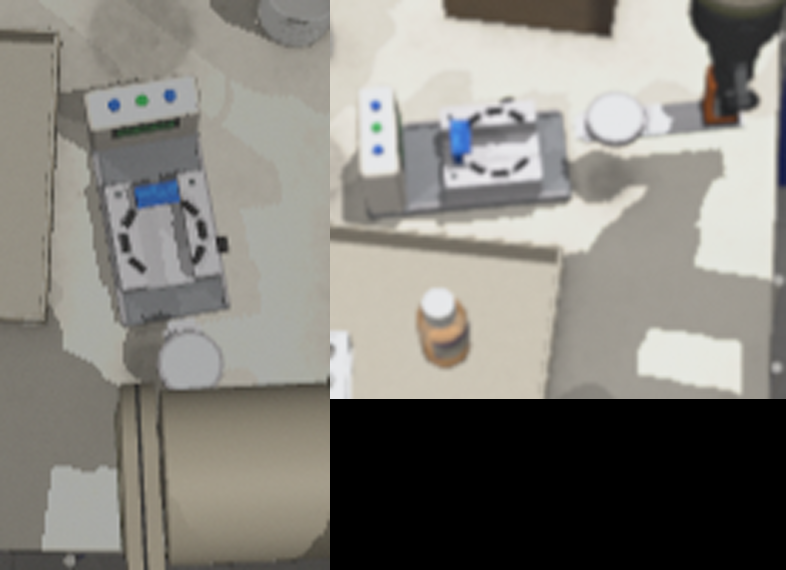

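```bash
cat > t.py <<'E'
from h import *
np.set_printoptions(precision=1,suppress=True)
yaw=np.radians(10.5); X=np.array([np.cos(yaw),np.sin(yaw)]);Y=np.array([-X[1],X[0]]); O=np.array([622.9,110.5])
def rd(p): q=np.asarray(p)[:2]-O; return np.array([q@X,q@Y])
d={n:optics.snapshot(n) for n in("top","scene")}
def blue(n,box):
    x0,y0,x1,y1=box; h=cv2.cvtColor(d[n]["pixels"],cv2.COLOR_RGB2HSV)[y0:y1,x0:x1]
    m=((h[...,0]>100)&(h[...,0]<125)&(h[...,1]>150)).astype(np.uint8)
    k,l,st,c=cv2.connectedComponentsWithStats(m)
    for i in range(1,k):
        if st[i,4]>5:
            p=c[i]+[x0,y0]; z=57 if st[i,4]>40 else 84
            print(n,"blue",st[i,4],p,z,onz(d[n],p,z)[:2],"reader",rd(onz(d[n],p,z)))
blue("top",(300,150,370,230)); blue("scene",(225,190,300,250))
def tile(n,box,z,k=4):
    x0,y0,x1,y1=box;g=cv2.cvtColor(d[n]["pixels"],cv2.COLOR_RGB2GRAY)[y0:y1,x0:x1]
    g=cv2.resize(g,None,fx=k,fy=k,interpolation=cv2.INTER_CUBIC)
    c=cv2.HoughCircles(g,cv2.HOUGH_GRADIENT,1,80,param1=80,param2=12,minRadius=int(8*k),maxRadius=int(13*k))
    if c is None: return print(n,"none")
    for a in c[0][:2]:
        p=(a[:2]+.5)/k-.5+[x0,y0]; print(n,"tile",p,a[2]/k,onz(d[n],p,z)[:2],"reader",rd(onz(d[n],p,z)))
E
python3 - <<'E'
from t import *
tile("top",(325,242,362,275),64); tile("scene",(310,190,352,230),64)
for n,p in(("top",((190.5)/3-.5+280,360.5/3-.5+140)),("scene",(285.5/2.85-.5+230,118.5/2.85-.5+170))):
    q=onz(d[n],p,64);print(n,q[:2],rd(q))
E
```

```text
top blue 6 [336.  171.5] 84 [724.8 106.1] reader [ 99.4 -22.9]
top blue 7 [317.  174.7] 84 [716.8 150.3] reader [99.6 22.1]
top blue 84 [331.8 204.2] 57 [652.5 115.3] reader [30.  -0.7]
scene blue 67 [275.3 218.2] 57 [650.8 116.9] reader [28.6  1.2]
top tile [343.2 260.2] 11.025 [519.3  88.4] reader [-105.9   -2.8]
scene tile [330.2 210.2] 8.95 [516.3  88.2] reader [-108.9   -2.5]
top [520.6  89. ] [-104.5   -2.5]
scene [517.6  90.7] [-107.2   -0.3]
```

Request:
play_rows:
  motion:
    - [[-0.1,0,0.05,0,0,0],[-0.4,0,0.1,0,0,0],[-0.8,0.05,0.2,0,0,0.1],[-1.4,0.1,0.3,0,0,0.2],[-2.1,0.15,0.4,0,0,0.2]]

```text
time: 7.6
tool_pos: [446.5, 79.7, 74.8]
tcp_rot: [-180.0, 0.0, -169.6]
ft_force: [0.3, -0.0, -1.9]
finger_gap: 23.4
grip_force: 49.1
```

Request:
play_rows:
  motion:
    - [[-0.8,0,0,0,0,0],[-1.6,0,0,0,0,0],[-2.4,0,0,0,0,0],[-3.2,0,0,0,0,0],[-3.9,0,0,0,0,0]]

```text
time: 8.1
tool_pos: [485.1, 86.7, 74.9]
tcp_rot: [180.0, 0.0, -169.6]
ft_force: [-0.2, 0.0, -2.0]
finger_gap: 23.4
grip_force: 49.1
```

Request:
play_rows:
  motion:
    - [[-0.6,0,0,0,0,0],[-1.1,0,0,0,0,0],[-1.4,0,0,0,0,0],[-1.5,0,0,0,0,0],[-1.5,0,0,0,0,0]]

```text
time: 8.6
tool_pos: [499.0, 89.3, 74.9]
tcp_rot: [180.0, -0.0, -169.6]
ft_force: [-0.1, 1.0, -2.9]
finger_gap: 23.7
grip_force: 49.1
```

```bash
python3 - <<'E'
from t import *
s=sensors.sense();print(s["time"],s["tool_pos"],s["tcp_rot"],rd(s["tool_pos"]),s["ft_force"])
tile("top",(315,210,358,250),59.5); tile("scene",(280,190,322,235),59.5)
f=lambda i,k:cv2.resize(i,None,fx=k,fy=k,interpolation=cv2.INTER_CUBIC)
a=f(d["top"]["pixels"][160:260,295:375],5);b=f(d["scene"]["pixels"][180:260,240:320],5)
o=np.zeros((500,800,3),np.uint8);o[:,:400]=a;o[:400,400:]=b;cv2.imwrite("pics/e2.png",o[:,:,::-1])
E
```

```text
top blue 6 [336.  171.5] 84 [724.8 106.1] reader [ 99.4 -22.9]
top blue 6 [317.  174.5] 84 [717.4 150.4] reader [100.1  22. ]
top blue 87 [331.7 204.3] 57 [652.3 115.6] reader [29.8 -0.4]
scene blue 67 [275.3 218.2] 57 [650.8 116.9] reader [28.6  1.2]
8.7 [498.8  89.3  74.8] [ 180.    -0.  -169.6] [-125.9    1.7] [-0.6  1.3 -1.8]
top tile [334.2 228. ] 10.9 [595.3 109.4] reader [-27.3   3.9]
scene tile [296.8 217.2] 12.575 [597.9 111.7] reader [-24.4   5.8]
scene tile [317.5 215.8] 8.45 [546.9 103.6] reader [-75.9   7.1]
```

View pics/e2.png

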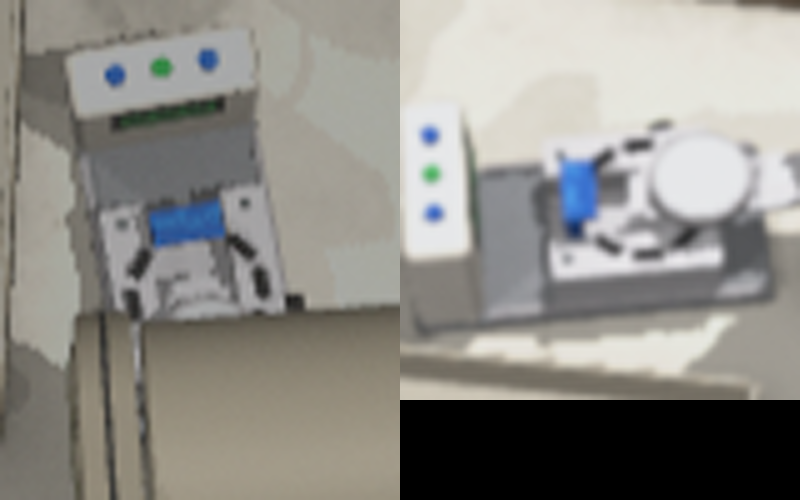

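```bash
python3 - <<'E'
from t import *
g=d["scene"]["pixels"].astype(int)
for u,v in((302,178),):
    q=onz(d["scene"],((u+.5)/5-.5+240,(v+.5)/5-.5+180),59.5);print(q,rd(q))
# white tile mask, column-wise extents
x0,y0=286,198
sub=g[y0:235,x0:318].sum(2)
for r in sub[::2]: print(' '.join(f"{v//3:3d}" for v in r))
E
```

```text
top blue 7 [336.  171.3] 84 [725.3 106.1] reader [ 99.9 -23. ]
top blue 7 [317.  174.7] 84 [716.8 150.3] reader [99.6 22.1]
top blue 86 [331.7 204.3] 57 [652.2 115.6] reader [29.7 -0.3]
scene blue 67 [275.3 218.2] 57 [650.8 116.9] reader [28.6  1.2]
[590.4 105.3  59.5] [-32.9   0.8]
226 226 226 227 226 226 226 226 226 226 227 226 226 226 227 227 227 227 227 227 226 226 226 226 226 226 226 226 226 227 228 227
226 227 227 227 227 227 227 227 227 227 227 227 227 226 226 225 225 227 227 227 227 227 227 227 227 227 226 226 226 227 227 227
227 227 227 228 228 227 226 225 226 227 226 225 222 221 218 217 217 221 222 223 223 223 222 222 222 222 222 222 221 219 221 221
222 223 221 211 187 159 145 153 184 213 219 218 218 218 218 217 216 216 216 216 216 214 213 215 215 215 216 215 216 216 216 216
220 220 218 198 181 188 197 206 217 217 218 218 217 216 213 211 210 210 211 214 215 215 215 216 217 217 216 216 216 216 216 216
106  97  93 103 151 206 217 207 210 217 223 227 229 229 230 229 229 226 222 217 214 202 191 187 195 209 215 216 217 217 217 217
146 166 180 187 202 212 214 222 228 231 231 231 
[... 915 characters left out ...]
 108  94  86  93 109 114 102  93  91 115 174 206 215 222 225
167 175 182 186 165 144 138 139 136 117  89  58  56  85 116 132 134 119  96  86  84  84  84  85  84  83  94 133 166 178 189 192
223 224 226 225 210 178 150 133 103  70  58  78 111 135 147 153 151 141 112  87  85  85  84  85  85  85  86  98 118 129 138 141
174 120  98  94  87  89 121 159 165 179 186 179 192 203 210 220 220 215 160  99  85  86  86  85  85  88  90  96 117 128 134 140
206 185 181 181 184 186 196 220 225 227 227 220 218 214 210 211 210 194 142  95  84  85  84  86  91  95  96  97 114 126 132 136
179 171 161 157 155 153 146 140 132 129 127 124 121 117 116 115 116 110  97  92  94 104 122 131 130 121 121 108 105 116 124 133
```

Request:
play_rows:
  motion:
    - [[-0.2,0,0,0,0,0],[-0.6,0,0,0,0,0],[-1.0,0,0,0,0,0],[-1.3,0,0,0,0,0],[-1.5,0,0,0,0,0]]

```text
time: 9.3
tool_pos: [514.3, 92.1, 74.9]
tcp_rot: [-180.0, 0.0, -169.6]
ft_force: [-0.8, 0.1, -1.8]
finger_gap: 23.4
grip_force: 49.1
```

Request:
play_rows:
  motion:
    - [[-0.1,0,0,0,0,0],[-0.2,0,0,0,0,0],[-0.2,0,0,0,0,0]]

```text
time: 9.6
tool_pos: [515.8, 92.4, 74.9]
tcp_rot: [-180.0, -0.0, -169.6]
ft_force: [0.5, 0.1, -1.9]
finger_gap: 23.5
grip_force: 49.1
```

Request:
play_rows:
  motion:
    - [[-0.1,0,0,0,0,0],[-0.2,0,0,0,0,0],[-0.2,0,0,0,0,0]]

```text
time: 9.9
tool_pos: [517.9, 92.7, 75.0]
tcp_rot: [-180.0, 0.0, -169.6]
ft_force: [0.6, 0.4, -2.5]
finger_gap: 23.5
grip_force: 49.1
```

Request:
play_rows:
  motion:
    - [[-0.1,0,0,0,0,0],[-0.2,0,0,0,0,0],[-0.2,0,0,0,0,0]]

```text
time: 10.2
tool_pos: [519.9, 93.1, 75.0]
tcp_rot: [180.0, 0.0, -169.6]
ft_force: [-0.1, -0.9, -1.4]
finger_gap: 23.5
grip_force: 49.1
```

```bash
python3 - <<'E'
from t import *
s=sensors.sense();print(s["time"],s["tool_pos"],s["tcp_rot"],rd(s["tool_pos"]),s["ft_force"],s["wrist_torque"])
E
```

```text
top blue 6 [336.  171.5] 84 [724.8 106.1] reader [ 99.4 -22.9]
top blue 7 [317.  174.7] 84 [716.8 150.3] reader [99.6 22.1]
top blue 87 [331.7 204.3] 57 [652.3 115.6] reader [29.8 -0.4]
scene blue 62 [275.1 218.5] 57 [651.4 117.9] reader [29.4  2.1]
10.3 [519.7  93.1  74.9] [-180.    -0.  -169.6] [-104.6    1.7] [ 0.   0.4 -2.6] [-0.   0.1 -0. ]
```

Request:
play_rows:
  motion:
    - [[-0.1,0,0,0,0,0],[-0.1,0,0,0,0,0]]

```text
time: 10.5
tool_pos: [520.8, 93.2, 74.9]
tcp_rot: [-180.0, 0.0, -169.6]
ft_force: [0.3, 0.2, -1.9]
finger_gap: 23.6
grip_force: 49.1
```

Request:
play_rows:
  motion:
    - [[-0.1,0,0,0,0,0],[-0.1,0,0,0,0,0]]

```text
time: 10.7
tool_pos: [521.8, 93.4, 74.9]
tcp_rot: [-180.0, 0.0, -169.6]
ft_force: [-0.0, -0.8, -1.4]
finger_gap: 23.6
grip_force: 49.1
```

Request:
play_rows:
  motion:
    - [[-0.1,0,0,0,0,0],[-0.1,0,0,0,0,0]]

```text
time: 10.9
tool_pos: [522.5, 93.6, 74.8]
tcp_rot: [-180.0, -0.0, -169.6]
ft_force: [-0.7, -0.6, -1.1]
finger_gap: 23.5
grip_force: 49.1
```

Request:
play_rows:
  motion:
    - [[-0.1,0,0,0,0,0],[-0.1,0,0,0,0,0]]

```text
time: 11.1
tool_pos: [523.4, 93.8, 74.8]
tcp_rot: [180.0, -0.0, -169.6]
ft_force: [-2.1, -0.9, 0.3]
finger_gap: 23.3
grip_force: 49.2
```

Request:
play_rows:
  motion:
    - [[-0.1,0,0,0,0,0],[-0.1,0,0,0,0,0],[-0.1,0,0,0,0,0]]

```text
time: 11.4
tool_pos: [524.5, 94.0, 74.8]
tcp_rot: [180.0, -0.0, -169.6]
ft_force: [-3.2, -0.6, -0.9]
finger_gap: 23.3
grip_force: 49.2
```

Request:
play_rows:
  motion:
    - [[-0.1,0,0,0,0,0],[-0.1,0,0,0,0,0],[-0.1,0,0,0,0,0]]

```text
time: 11.7
tool_pos: [525.5, 94.2, 74.8]
tcp_rot: [180.0, -0.0, -169.6]
ft_force: [-3.9, -0.1, -0.6]
finger_gap: 23.6
grip_force: 49.2
```

```bash
python3 - <<'E'
from t import *
s=sensors.sense();print(s["time"],s["tool_pos"],s["tcp_rot"],rd(s["tool_pos"]),s["ft_force"],s["wrist_torque"])
F=[];W=[]
for i in range(6): optics.snapshot("top");s=sensors.sense();F.append(s["ft_force"]);W.append(s["wrist_torque"])
print(np.mean(F,0),np.mean(W,0))
f=lambda i,k:cv2.resize(i,None,fx=k,fy=k,interpolation=cv2.INTER_CUBIC)
a=f(d["scene"]["pixels"][190:250,255:330],8);cv2.imwrite("pics/e3.png",a[:,:,::-1])
E
```

```text
top blue 7 [336.  171.3] 84 [725.3 106.1] reader [ 99.9 -23. ]
top blue 7 [317.  174.7] 84 [716.8 150.3] reader [99.6 22.1]
top blue 86 [331.7 203. ] 57 [655.5 115.6] reader [33.  -0.9]
scene blue 64 [273.9 218.6] 57 [654.2 118.4] reader [32.2  2. ]
11.8 [525.5  94.2  74.8] [ 180.    -0.  -169.6] [-98.7   1.7] [-4.  -0.2 -0.4] [-0.1  0.7 -0. ]
[-3.9 -0.6 -0.8] [-0.2  0.8  0. ]
```

View pics/e3.png

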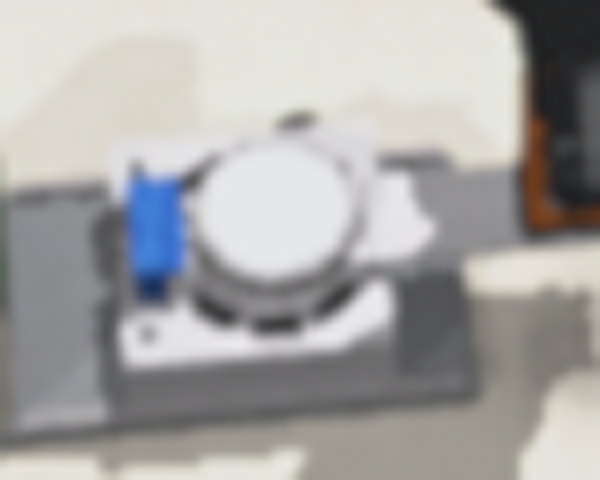

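```bash
python3 - <<'E' | grep -v blue
from t import *
from scipy.optimize import least_squares
q=onz(d["scene"],(288.6,215.7),59.5);print("tile",q,rd(q))
for n,f,box in(("scene","pics/scene0.png",(270,200,305,236)),("top","pics/top0.png",(316,196,352,236))):
    x0,y0,x1,y1=box;g=cv2.cvtColor(cv2.imread(f),cv2.COLOR_BGR2GRAY)[y0:y1,x0:x1]
    m=(g<60); P=np.argwhere(m)[:,::-1]+[x0,y0]; w=(60-g[m]).astype(float)
    Q=np.array([rd(onz(d[n],p,44.)) for p in P]); k=np.hypot(Q[:,0]+3,Q[:,1])
    ok=(abs(k-31)<5);Q=Q[ok];w=w[ok]
    res=least_squares(lambda c:(np.hypot(*(Q-c[:2]).T)-c[2])*np.sqrt(w),[-3,0,31],loss="soft_l1",f_scale=5)
    print(n,len(Q),res.x)
E
```

```text
tile [618.5 108.8  59.5] [-4.7 -0.8]
scene 0 [-3.  0. 31.]
top 49 [-2.  -0.2 31. ]
```

```bash
python3 - <<'E' | grep -v blue
from t import *
from scipy.optimize import least_squares
for n,f,box in(("scene","pics/scene0.png",(270,200,305,236)),("top","pics/top0.png",(316,196,352,236))):
  for th in (60,85,110):
    x0,y0,x1,y1=box;g=cv2.cvtColor(cv2.imread(f),cv2.COLOR_BGR2GRAY)[y0:y1,x0:x1]
    m=(g<th); P=np.argwhere(m)[:,::-1]+[x0,y0]; w=(th-g[m]).astype(float)
    Q=np.array([rd(onz(d[n],p,44.)) for p in P]).reshape(-1,2); k=np.hypot(Q[:,0]+3,Q[:,1]-(1 if n=="scene" else 0))
    ok=(abs(k-31)<4.5);Q=Q[ok];w=w[ok]
    if len(Q)<10: continue
    res=least_squares(lambda c:(np.hypot(*(Q-c[:2]).T)-c[2])*np.sqrt(w),[-3,0,31],loss="soft_l1",f_scale=5)
    print(n,th,len(Q),res.x)
# tile: strong edge points along rays from centre in the current scene picture
g=cv2.cvtColor(d["scene"]["pixels"],cv2.COLOR_RGB2GRAY).astype(np.float32); c0=np.array([288.6,215.7])
E=[];
for a in np.radians(np.arange(0,360,10)):
    rr=np.arange(7,13,.25); pts=c0+np.outer(rr,[np.cos(a),np.sin(a)])
    v=cv2.remap(g,pts[:,0].astype(np.float32)[None],pts[:,1].astype(np.float32)[None],cv2.INTER_LINEAR)[0]
    i=np.argmin(np.diff(v)); print(int(np.degrees(a)),rr[i],round(float(np.diff(v)[i]),1),end="; ")
    if np.diff(v)[i]<-3: E.append(rd(onz(d["scene"],pts[i]+0,59.5)))
E=np.array(E);res=least_squares(lambda c:np.hypot(*(E-c[:2]).T)-c[2],[-5,0,22],loss="soft_l1",f_scale=.5);print(len(E),res.x)
E
```

```text
scene 85 19 [-2.2  1.2 31.4]
scene 110 88 [-2.4  0.9 31. ]
top 60 49 [-2.  -0.2 31. ]
top 85 114 [-2.3 -0.4 31.2]
top 110 167 [-2.3 -0.3 31.2]
0 9.5 -6.9; 10 9.75 -7.7; 20 9.25 -9.4; 29 8.75 -10.8; 40 8.75 -13.3; 50 9.25 -12.8; 59 8.75 -13.1; 70 8.25 -12.8; 80 8.5 -13.1; 90 8.5 -12.6; 100 8.75 -13.0; 110 8.25 -12.8; 119 8.5 -12.3; 130 8.75 -12.4; 140 9.0 -14.3; 150 9.0 -11.5; 160 9.75 -9.1; 170 9.0 -8.3; 180 10.75 -9.4; 190 10.75 -9.2; 200 9.75 -17.4; 210 9.0 -13.8; 220 8.5 -9.8; 230 7.5 -3.6; 239 7.75 -3.4; 250 7.5 -3.6; 260 7.5 -2.5; 270 7.75 -2.5; 280 10.5 -8.6; 290 10.5 -9.8; 300 8.5 -3.6; 310 8.5 -2.8; 320 8.5 -3.6; 330 9.0 -7.0; 340 9.25 -4.1; 350 8.75 -3.4; 33 [-4.6 -0.5 23.4]
```

```bash
python3 - <<'E' | grep -v blue
from t import *
g=cv2.cvtColor(d["scene"]["pixels"],cv2.COLOR_RGB2GRAY)
for c in range(308,320): print(c,g[202:230,c])
P=lambda c,r:rd(onz(d["scene"],(c,r),49.9))
print(P(313,210),P(313,221),P(313,215.5))
E
```

```text
308 [223 218 216 217 217 211 187 146 123 138 145 145 146 149 162 196 218 205
 173 144 129 113  91  83  84  84  85  84]
309 [223 218 217 218 218 212 187 147 126 139 146 146 146 147 150 167 178 167
 149 136 128 113  92  83  84  84  84  85]
310 [223 218 217 218 218 216 198 161 137 142 146 147 146 148 147 147 148 147
 144 135 130 115  91  84  84  84  84  84]
311 [223 219 217 218 218 218 212 187 162 151 148 146 148 148 146 145 144 145
 143 134 129 117  94  83  83  83  84  84]
312 [223 220 218 217 218 219 218 211 191 165 150 146 147 147 147 145 144 145
 143 137 139 140 122 105  94  86  85  86]
313 [225 223 222 219 218 218 219 217 200 170 150 146 147 148 147 145 144 145
 143 146 171 188 178 159 134 106  98  97]
314 [227 227 226 223 219 218 219 218 199 166 149 147 148 148 147 145 145 143
 144 156 189 210 209 198 167 130 119 119]
315 [229 230 229 227 223 220 219 217 196 162 147 148 149 147 147 145 145 144
 143 160 196 216 217 212 181 141 130 130]
316 [229 229 229 229 226 223 221 217 193 158 147 147 148 148 146 145 144 143
 142 164 205 223 224 219 191 151 139 137]
317 [229 230 230 229 230 227 225 218 191 157 148 149 148 149 147 145 145 143
 143 172 215 226 226 221 195 154 143 142]
318 [228 227 228 228 228 227 223 213 183 148 139 140 142 142 141 140 142 142
 144 179 217 226 226 222 194 154 142 143]
319 [205 206 205 205 204 201 194 176 141 106  97 100 107 109 110 114 121 129
 143 187 221 227 226 222 195 154 141 141]
[-67.  -16.1] [-63.8  15.4] [-65.4  -0.3]
```

Request:
play_rows:
  motion:
    - [[-0.05,0.03,0,0,0,0],[-0.12,0.06,0,0,0,0],[-0.2,0.1,0,0,0,0],[-0.27,0.12,0,0,0,0],[-0.28,0.12,0,0,0,0]]

```text
time: 12.9
tool_pos: [528.1, 95.3, 74.8]
tcp_rot: [-180.0, -0.0, -169.6]
ft_force: [-5.1, -4.2, -0.5]
finger_gap: 23.6
grip_force: 49.5
```

```bash
cat > tl.py <<'E'
from t import *
from scipy.optimize import least_squares
def chk(z,c0):
    s=sensors.sense();print(s["time"],s["tool_pos"],s["tcp_rot"],rd(s["tool_pos"]),"F",s["ft_force"],s["wrist_torque"])
    g=cv2.cvtColor(d["scene"]["pixels"],cv2.COLOR_RGB2GRAY).astype(np.float32); E=[]
    for a in np.radians(np.arange(0,360,10)):
        rr=np.arange(7,12,.25); pts=np.array(c0)+np.outer(rr,[np.cos(a),np.sin(a)])
        v=cv2.remap(g,pts[:,0].astype(np.float32)[None],pts[:,1].astype(np.float32)[None],cv2.INTER_LINEAR)[0]
        i=np.argmin(np.diff(v))
        if np.diff(v)[i]<-3: E.append(rd(onz(d["scene"],pts[i],z)))
    E=np.array(E);res=least_squares(lambda c:np.hypot(*(E-c[:2]).T)-c[2],[-4,0,23],loss="soft_l1",f_scale=.5);print("tile",len(E),res.x,"nest -2.4 1.0")
    return E
E
python3 -c "
from tl import *
chk(59.9,(287.6,216.2))"
```

```text
top blue 7 [336.  171.3] 84 [725.3 106.1] reader [ 99.9 -23. ]
top blue 7 [317.  174.7] 84 [716.8 150.3] reader [99.6 22.1]
top blue 77 [331.7 201.6] 57 [658.7 115.6] reader [36.1 -1.6]
scene blue 68 [272.6 218.8] 57 [657.5 119.1] reader [35.5  2.2]
13.0 [528.1  95.3  74.8] [-180.    -0.  -169.6] [-96.    2.3] F [-5.1 -3.5 -0.5] [-0.7  0.9 -0.3]
tile 32 [-2.4 -0.1 23.8] nest -2.4 1.0
```

Request:
play_rows:
  motion:
    - [[0,0,0.1,0,0,0],[0,0,0.2,0,0,0],[0,0,0.3,0,0,0],[0,0,0.4,0,0,0],[0,0,0.5,0,0,0]]

```text
time: 13.5
tool_pos: [528.5, 95.9, 70.4]
tcp_rot: [-180.0, 0.0, -169.6]
ft_force: [-5.9, -0.8, 1.7]
finger_gap: 23.3
grip_force: 49.8
```

```bash
python3 -c "
from tl import *
chk(54.9,(287.6,216.9))"
```

```text
top blue 7 [336.  171.3] 84 [725.3 106.1] reader [ 99.9 -23. ]
top blue 6 [317.  174.5] 84 [717.4 150.4] reader [100.1  22. ]
top blue 88 [331.5 201.8] 57 [658.4 116.1] reader [35.9 -1. ]
scene blue 70 [272.5 218.7] 57 [657.7 119. ] reader [35.8  2. ]
13.6 [528.4  95.9  70.2] [-180.     0.  -169.6] [-95.6   2.8] F [-5.1 -1.4  2.1] [-0.2  0.7 -0.1]
tile 36 [-1.8 -0.  24. ] nest -2.4 1.0
```

Request:
play_rows:
  motion:
    - [[0,0.02,0.1,0,0,0],[0,0.05,0.2,0,0,0],[0,0.05,0.3,0,0,0],[0,0.05,0.4,0,0,0],[0,0.05,0.5,0,0,0]]

```text
time: 14.1
tool_pos: [528.4, 96.4, 65.4]
tcp_rot: [-180.0, 0.0, -169.6]
ft_force: [-5.6, -1.3, 2.2]
finger_gap: 23.4
grip_force: 49.7
```

```bash
python3 -c "
from tl import *
E=chk(50.3,(287.8,217.6))
f=lambda i,k:cv2.resize(i,None,fx=k,fy=k,interpolation=cv2.INTER_CUBIC)
a=f(d['scene']['pixels'][190:250,255:330],8);cv2.imwrite('pics/e4.png',a[:,:,::-1])"
```

```text
top blue 7 [336.  171.3] 84 [725.3 106.1] reader [ 99.9 -23. ]
top blue 7 [317.  174.7] 84 [716.8 150.3] reader [99.6 22.1]
top blue 86 [331.3 201.7] 57 [658.5 116.4] reader [36.1 -0.7]
scene blue 67 [272.4 218.7] 57 [658.  118.8] reader [36.   1.8]
14.2 [528.3  96.4  65.2] [-180.     0.  -169.6] [-95.6   3.4] F [-6.  -1.9  1.7] [-0.2  0.8 -0. ]
tile 36 [-1.9  1.  24.5] nest -2.4 1.0
```

View pics/e4.png

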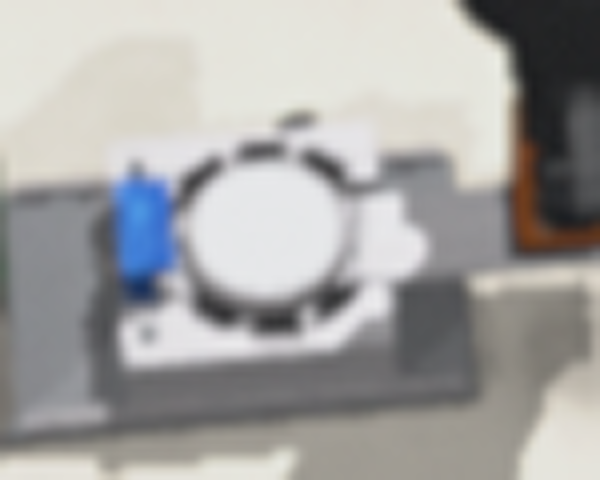

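Request:
play_rows:
  motion:
    - [[0,0,0.1,0,0,0],[0,0,0.2,0,0,0],[0,0,0.3,0,0,0],[0,0,0.4,0,0,0],[0,0,0.5,0,0,0]]

```text
time: 14.7
tool_pos: [528.6, 96.4, 60.5]
tcp_rot: [-180.0, 0.1, -169.6]
ft_force: [-5.9, -1.6, 2.5]
finger_gap: 23.0
grip_force: 49.9
```

```bash
python3 -c "
from tl import *
E=chk(50,(287.8,217.6))"
```

```text
top blue 7 [336.  171.3] 84 [725.3 106.1] reader [ 99.9 -23. ]
top blue 7 [317.  174.7] 84 [716.8 150.3] reader [99.6 22.1]
top blue 85 [331.3 201.7] 57 [658.6 116.4] reader [36.2 -0.7]
scene blue 67 [272.4 218.7] 57 [658.  118.8] reader [36.   1.8]
14.8 [528.5  96.4  60.4] [-180.     0.  -169.6] [-95.4   3.4] F [-5.7 -1.5  2.6] [-0.1  0.7 -0. ]
tile 36 [-1.8  0.9 24.4] nest -2.4 1.0
```

Request:
play_rows:
  motion:
    - [[0,0,0.1,0,0,0],[0,0,0.2,0,0,0],[0.2,-0.03,0.2,0,0,0],[0.6,-0.06,0.2,0,0,0],[1.2,-0.06,0.2,0,0,0]]

```text
time: 15.3
tool_pos: [517.2, 93.7, 58.4]
tcp_rot: [-180.0, 0.1, -169.6]
ft_force: [0.4, 0.0, -2.0]
finger_gap: 23.6
grip_force: 49.2
```

```bash
python3 -c "
from tl import *
E=chk(50,(287.8,217.6))"
```

```text
top blue 7 [336.  171.3] 84 [725.3 106.1] reader [ 99.9 -23. ]
top blue 7 [317.  174.7] 84 [716.8 150.3] reader [99.6 22.1]
top blue 86 [331.8 204.3] 57 [652.4 115.4] reader [29.8 -0.6]
scene blue 61 [275.1 218.4] 57 [651.4 117.6] reader [29.4  1.8]
15.4 [516.3  93.5  58. ] [-180.     0.1 -169.6] [-107.9    2.7] F [-0.5 -0.  -1. ] [-0.   0.  -0.1]
tile 36 [-2.4  0.7 24.3] nest -2.4 1.0
```

Request:
play_rows:
  motion:
    - [[0.8,0,0,0,0,0],[1.8,0,0,0,0,0],[2.9,0,0,0,0,0],[4.0,0,0,0,0,0],[5.1,0,0,0,0,0]]

```text
time: 15.9
tool_pos: [465.2, 84.2, 57.8]
tcp_rot: [-180.0, -0.0, -169.6]
ft_force: [-0.3, -0.4, -0.4]
finger_gap: 23.5
grip_force: 49.2
```

Request:
play_rows:
  motion:
    - [[1.1,0,0,0,0,0],[2.2,0,0,0,0,0],[3.3,0,0,0,0,0],[4.2,0,0,0,0,0],[4.8,0,0,0,0,0]]

```text
time: 16.4
tool_pos: [418.0, 75.6, 57.8]
tcp_rot: [-180.0, -0.0, -169.6]
ft_force: [-0.1, 0.4, -1.0]
finger_gap: 23.5
grip_force: 49.2
```

```bash
python3 -c "
from tl import *
E=chk(50,(287.8,217.6))"; python3 plan.py 460 315 75 100.3 25
```

```text
top blue 6 [336.  171.5] 84 [724.8 106.1] reader [ 99.4 -22.9]
top blue 7 [317.  174.7] 84 [716.8 150.3] reader [99.6 22.1]
top blue 85 [331.8 204.3] 57 [652.3 115.3] reader [29.8 -0.7]
scene blue 61 [275.1 218.4] 57 [651.4 117.6] reader [29.4  1.8]
16.5 [418.3  75.6  57.8] [-180.    -0.  -169.6] [-207.5    3. ] F [ 0.2  0.6 -0.2] [ 0. -0.  0.]
tile 36 [-2.4  0.8 24.3] nest -2.4 1.0
t 16.5 [418.3  75.6  57.8] [-180.    -0.  -169.6] [ 0.18  0.64 -0.15] 23.406645117914366
[[-0.04, 0.11, -0.01, 0, 0, np.float64(0.4)], [-0.15, 0.41, -0.03, 0, 0, np.float64(1.6)], [-0.33, 0.91, -0.07, 0, 0, np.float64(3.6)], [-0.58, 1.56, -0.12, 0, 0, np.float64(6.2)], [-0.88, 2.37, -0.18, 0, 0, np.float64(9.4)]]
[[-0.19, 0.98, -0.07, 0, 0, np.float64(3.7)], [-0.4, 2.08, -0.15, 0, 0, np.float64(7.9)], [-0.63, 3.28, -0.24, 0, 0, np.float64(12.4)], [-0.88, 4.57, -0.33, 0, 0, np.float64(17.3)], [-1.14, 5.92, -0.43, 0, 0, np.float64(22.3)]]
[[0.28, 1.39, -0.1, 0, 0, np.float64(5.3)], [0.57, 2.81, -0.2, 0, 0, np.float64(10.6)], [0.86, 4.24, -0.31, 0, 0, np.float64(16.0)], [1.14, 5.66, -0.41, 0, 0, np.float64(21.4)], [1.43, 7.05, -0.51, 0, 0, np.float64(26.7)]]
[[0.85, 1.08, -0.1, 0, 0, np.float64(5.1)], [1.65, 2.11, -0.19, 0, 0, np.float64(9.9)], [2.41, 3.07, -0.28, 0, 0, np.float64(14.5)], [3.1, 3.96, -0.36, 0, 0, np.float64(18.6)], [3.72, 4.74, -0.43, 0, 0, np.float64(22.3)]]
[[0.75, 0.42, -0.06, 0, 0, np.float64(3.2)], [1.36, 0.77, -0.11, 0, 0, np.float64(5.8)], [1.81, 1.03, -0.15, 0, 0, np.float64(7.7)], [2.1, 1.19, -0.17, 0, 0, np.float64(8.9)], [2.2, 1.25, -0.18, 0, 0, np.float64(9.4)]]
```

Request:
play_rows:
  motion:
    - [[0,0.1,-0.2,0,0,0.4],[-0.15,0.4,-0.5,0,0,1.6],[-0.3,0.9,-1.0,0,0,3.6],[-0.6,1.55,-1.5,0,0,6.2],[-0.9,2.35,-1.8,0,0,9.4]]

```text
time: 17.0
tool_pos: [424.5, 100.9, 76.7]
tcp_rot: [180.0, 0.1, -179.2]
ft_force: [-0.1, 0.0, -0.4]
finger_gap: 23.4
grip_force: 49.2
```

Request:
play_rows:
  motion:
    - [[-0.2,1.0,0,0,0,3.7],[-0.4,2.1,0,0,0,7.9],[-0.6,3.3,0,0,0,12.4],[-0.9,4.6,0,0,0,17.3],[-1.1,5.9,0,0,0,22.3]]

```text
time: 17.5
tool_pos: [434.2, 160.5, 76.2]
tcp_rot: [180.0, 0.0, 158.4]
ft_force: [-0.1, -0.4, -1.9]
finger_gap: 23.6
grip_force: 49.2
```

Request:
play_rows:
  motion:
    - [[0.3,1.4,0,0,0,5.3],[0.6,2.8,0,0,0,10.6],[0.9,4.2,0,0,0,16],[1.1,5.7,0,0,0,21.4],[1.4,7.05,0,0,0,26.7]]

```text
time: 18.0
tool_pos: [446.8, 231.6, 76.2]
tcp_rot: [180.0, 0.0, 131.7]
ft_force: [0.5, -0.4, -0.6]
finger_gap: 23.6
grip_force: 49.2
```

Request:
play_rows:
  motion:
    - [[0.85,1.1,0,0,0,5.1],[1.65,2.1,0,0,0,9.9],[2.4,3.1,0,0,0,14.5],[3.1,4.0,0,0,0,18.6],[3.7,4.75,0,0,0,22.3]]

```text
time: 18.5
tool_pos: [457.1, 290.9, 76.1]
tcp_rot: [180.0, -0.0, 109.5]
ft_force: [-0.2, -0.0, -1.5]
finger_gap: 23.6
grip_force: 49.2
```

Request:
play_rows:
  motion:
    - [[0.75,0.4,0,0,0,3.2],[1.4,0.8,0,0,0,5.8],[1.8,1.0,0,0,0,7.7],[2.1,1.2,0,0,0,8.9],[2.2,1.25,0,0,0,9.4]]

```text
time: 19.0
tool_pos: [461.3, 315.2, 75.9]
tcp_rot: [180.0, -0.0, 100.3]
ft_force: [0.1, -0.1, -1.5]
finger_gap: 23.2
grip_force: 49.2
```

```bash
python3 go.py 460 315 29.5 100.3
```

```text
t 19.0 pos [461.3 315.2  75.9] [ 1.7999e+02 -1.0000e-02  1.0027e+02] F [ 0.1  -0.15 -1.47] gap 23.2 grip 49.226712584495544
[ 0.   -0.13  4.64] [ 0.01 -0.01 -0.03]
```

Lower to just above the worktop, then touch down slowly.

Request:
play_rows:
  motion:
    - [[0,0,0.6,0,0,0],[0,0,1.6,0,0,0],[0,0,2.8,0,0,0],[0,0,3.9,0,0,0],[0,0,4.5,0,0,0]]

```text
time: 19.5
tool_pos: [459.8, 313.8, 28.8]
tcp_rot: [-179.8, 0.1, 100.3]
ft_force: [-11.2, -2.1, 70.7]
finger_gap: 23.3
grip_force: 60.0
```

Request:
play_rows:
  motion:
    - [[0,0,0.05,0,0,0],[0,0,0.1,0,0,0],[0,0,0.15,0,0,0],[0,0,0.15,0,0,0]]

```text
time: 19.9
tool_pos: [461.0, 314.6, 29.3]
tcp_rot: [180.0, 0.0, 100.3]
ft_force: [0.5, 0.3, -1.4]
finger_gap: 23.3
grip_force: 49.2
```

Request:
play_rows:
  motion:
    - [[0,0,0.03,0,0,0],[0,0,0.05,0,0,0],[0,0,0.05,0,0,0]]

```text
time: 20.2
tool_pos: [461.1, 314.6, 29.0]
tcp_rot: [180.0, -0.0, 100.3]
ft_force: [1.0, -0.1, -1.3]
finger_gap: 23.4
grip_force: 49.2
```

Request:
play_rows:
  motion:
    - [[0,0,0.03,0,0,0],[0,0,0.05,0,0,0],[0,0,0.05,0,0,0]]

```text
time: 20.5
tool_pos: [461.1, 314.7, 28.9]
tcp_rot: [180.0, -0.0, 100.3]
ft_force: [-2.2, -1.6, 6.7]
finger_gap: 23.4
grip_force: 50.2
```

Request:
play_rows:
  motion:
    - [[0,0,0.03,0,0,0],[0,0,0.05,0,0,0],[0,0,0.05,0,0,0]]

```text
time: 20.8
tool_pos: [461.2, 314.7, 28.9]
tcp_rot: [180.0, -0.0, 100.3]
ft_force: [-3.6, -3.3, 10.0]
finger_gap: 23.3
grip_force: 50.9
```

Standing on the worktop; open slowly.

Request:
play_rows:
  motion:
    - [[0,0,-0.08,0,0,0],[0,0,-0.08,0,0,0],[0,0,-0.08,0,0,0]]

```text
time: 21.1
tool_pos: [461.2, 314.7, 28.9]
tcp_rot: [180.0, -0.0, 100.3]
ft_force: [-1.0, -0.9, 3.6]
finger_gap: 23.1
grip_force: 50.0
```

Request:
play_rows:
  motion:
    - [[0,0,0,0,0,0],[0,0,0,0,0,0],[0,0,0,0,0,0],[0,0,0,0,0,0],[0,0,0,0,0,0]]
  jaw: 0.45

```text
time: 21.6
tool_pos: [461.0, 314.6, 28.6]
tcp_rot: [-180.0, 0.0, 100.3]
ft_force: [0.1, 0.3, 0.0]
finger_gap: 38.6
grip_force: 0.0
```

Request:
play_rows:
  motion:
    - [[0,0,0,0,0,0],[0,0,0,0,0,0],[0,0,0,0,0,0],[0,0,0,0,0,0],[0,0,0,0,0,0]]
  jaw: 0.9

```text
time: 22.1
tool_pos: [461.0, 314.6, 28.7]
tcp_rot: [180.0, -0.0, 100.3]
ft_force: [0.0, -1.0, 0.3]
finger_gap: 76.5
grip_force: 0.0
```

Request:
play_rows:
  motion:
    - [[0,0,-1.0,0,0,0],[0,0,-3.0,0,0,0],[0,0,-6.0,0,0,0],[0,0,-9.0,0,0,0],[0,0,-12,0,0,0]]

```text
time: 22.6
tool_pos: [461.0, 314.6, 150.7]
tcp_rot: [180.0, -0.0, 100.3]
ft_force: [0.7, 0.4, 1.0]
finger_gap: 77.1
grip_force: 0.0
```

Request:
play_rows:
  motion:
    - [[2,0,-1,0,0,0],[5,0,-2,0,0,0],[9,0,-3,0,0,0],[12,0,-3,0,0,0],[12,0,-3,0,0,0]]

```text
time: 23.1
tool_pos: [438.5, 436.2, 180.2]
tcp_rot: [179.9, -0.1, 100.5]
ft_force: [0.1, -0.9, -0.4]
finger_gap: 77.2
grip_force: 0.0
```

```bash
python3 -c "
from tl import *
E=chk(50,(287.8,217.6))
h=cv2.cvtColor(d['scene']['pixels'],cv2.COLOR_RGB2HSV)[270:330,320:370]
m=((h[...,0]>3)&(h[...,0]<20)&(h[...,1]>150)).astype(np.uint8);k,l,st,c=cv2.connectedComponentsWithStats(m)
print([(st[i].tolist(),c[i]+[320,270]) for i in range(1,k) if st[i,4]>5])
h0=cv2.cvtColor(cv2.imread('pics/scene0.png')[:,:,::-1].copy(),cv2.COLOR_RGB2HSV)[270:330,320:370]
m=((h0[...,0]>3)&(h0[...,0]<20)&(h0[...,1]>150)).astype(np.uint8);k,l,st,c=cv2.connectedComponentsWithStats(m)
print([(st[i].tolist(),c[i]+[320,270]) for i in range(1,k) if st[i,4]>5])
"
```

```text
top blue 6 [336.  171.5] 84 [724.8 106.1] reader [ 99.4 -22.9]
top blue 7 [317.  174.7] 84 [716.8 150.3] reader [99.6 22.1]
top blue 86 [331.8 204.3] 57 [652.4 115.4] reader [29.8 -0.6]
scene blue 62 [275.1 218.5] 57 [651.4 117.9] reader [29.4  2.1]
23.2 [439.2 433.1 179.1] [180.    0.  100.4] [-121.8  350.7] F [-0.6  0.3  0.5] [ 0.  0. -0.]
tile 36 [-2.4  0.9 24.4] nest -2.4 1.0
[]
[([21, 20, 10, 21, 180], array([345.2, 299.9]))]
```

```bash
python3 -c "
from h import *
def b(im):
    h=cv2.cvtColor(im,cv2.COLOR_RGB2HSV)[255:310,225:320]
    m=((h[...,0]>3)&(h[...,0]<20)&(h[...,1]>170)).astype(np.uint8);k,l,st,c=cv2.connectedComponentsWithStats(m)
    return [(st[i].tolist(),(c[i]+[225,255]).round(1)) for i in range(1,k) if st[i,4]>5]
print(b(optics.snapshot('top')['pixels']),b(cv2.imread('pics/top0.png')[:,:,::-1].copy()))
"
```

```text
[([15, 24, 13, 11, 120], array([246.1, 284.4]))] [([15, 22, 13, 12, 120], array([246.1, 282.7]))]
```

Request:
play_rows:
  motion:
    - [[3,3,-1,0,0,0],[6,7,-2,0,0,0],[8,11,-3,0,0,0],[10,13,-4,0,0,0],[10,13,-4,0,0,0]]

```text
time: 23.75
tool_pos: [552.1, 554.9, 217.9]
tcp_rot: [180.0, -0.0, 100.2]
ft_force: [0.1, 0.1, 0.0]
finger_gap: 76.9
grip_force: 0.0
```

```bash
python3 -c "
from bench import job; print(job.hand_in())"
```

```text
the job is handed in; nothing more can be done
None
```

The tile lies seated in the reader's nest, the shoe was pushed back about 5–6 mm at about 6 N, and the lifter stands back on the worktop near where it started; I handed the job in at about 24 s. Setting the lifter down was rougher than planned: the wrist force briefly read about 71 N, under the 120 N limit.

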